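# Clamp a soap bar in the trimming jig

### The job

Take the blue bar of soap from the curing board and lay it flat in the channel of the trimming jig, then slide it along until it is butted against the green sprung bumper and the bumper gives a little; the soap is soft and the bumper's setting differs every time, so feel for it and do not ram it. Let go of the bar and push the red clamp handle down past its dead point until it is fully home, so that the rubber pad holds the bar there. Do not force the clamp or lean on the jig, and leave everything else where it is.

Things in the scene. Friction and masses are not known exactly. Their poses are not given: they have to be found in the camera images.
- soap: the light blue soap bar, 75 x 50 x 35 mm (x, y, z), 135 g give or take; origin at the centre of its underside, x along its length, z up. It lies on the wooden curing board (12 mm thick, with only another bar on it), in line with the pink one.
- soap_pink: a pink soap bar of the same size, not to be used; origin at the centre of its underside
- jig: the trimming jig, fixed to the table: plywood base, x -130 to 190 mm, y -60 to 60. Origin on the table surface, z up; x runs along the channel to the end stop, the clamp and the handle. Two aluminium guide rails (10 mm wide, 58 mm clear between them, 5 mm above the bed, x -130 to -5 mm) bound the channel; the bar goes between them, its length along x, either way round.
- bed (a point): point on the smooth white bed of the channel (jig x = -78 mm, y = 0, 18 mm above the table); a bar centred here clears the bumper at every setting by at least 13 mm. Axes as the jig.
- stop: end stop: aluminium bracket, 44 mm wide, 34 high, origin at the centre of its underside (jig x = 22 mm). It carries a brass screw with a round green bumper, 22 mm across, axis 17.5 mm above the bed. The screw's setting is not reported: the bumper's face lies anywhere from jig x = -6 to -26 mm. The bumper is sprung, about 5 N per mm, 6 mm of travel towards +x.
- handle (a joint): handle angle, rad: 0 = open (0.95 above level); grows as it is pushed down towards jig +x; dead point 0.95, handle level; home on its buffer at 1.04. It stays where left. The arm swings down with it. Over a bar the pad touches at about 0.73, the push rises to some 8 to 13 N at the grip, then falls at the dead point and the handle goes home by itself.
- handle_pivot (a point): the handle's hinge axis (along jig y), at jig x = 93 mm, y = 0, 83 mm above the table; axes as the jig
- handle_grip (a point): point on the centreline of the red handle, 95 mm from its hinge, swinging with it; the red part is a round bar 22 mm thick, 45 to 120 mm from the hinge, with round ends
- pad: black rubber clamp pad, 20 mm across, origin at the centre of its face; sprung. Home, it presses the bar's top near jig x = -40 mm with 12 N or more. Open, the arm stands upright (jig x 45 to 90 mm, up to 0.21 m above the table), the pad sticking out towards the channel to about x = 10 mm at 0.17 m or higher.
- mould: wooden soap mould box, bystander
- liner: blue silicone tray, bystander
- jug: clear measuring jug with handle, 150 mm tall, bystander
- spatula: blue spatula, bystander
- stamp: wooden soap stamp, 60 mm tall, bystander
- fragrance: amber bottle, 110 mm tall, bystander
- colour_jar: small lidded jar, bystander
There are look-alikes about, which are no part of the job. Leave any purple or yellow look-alike of the soap alone.

How it is judged:
By the outcome, as a careful person would: the job done as asked, in the order asked, and still so for the second after the job is handed in, with the robot touching nothing.
It also fails if it takes over 53 s, if anything falls off the work surface, if the arm or the gripper's body presses on something with over 40 N, if the wrist force passes 120 N, or if a joint passes its speed limit or range.

### The arm

A 6-joint arm with a two-finger parallel gripper is mounted at the origin on the work surface. World frame = base frame: x ahead of the robot, y to its left, z up, the work surface at z = 0. Lengths are in mm, angles in rad, forces in N, time in s.
With the tool pointing down it reaches from about 275 to 1000 mm from the base axis. Payload 8.4 kg.
Tool frame: the origin (TCP) lies at the very end of the fingers, on their centre line; the grasp point (between the pads) lies 19 mm behind it; z points along the fingers, y is the direction in which the jaws open and shut (so a half turn about z gives the same grasp; the last joint's range is limited). The gripper opens to 85 mm and grips with 20 to 120 N. Pads are 22 mm wide; open, the fingers measure 114 mm over their backs; the gripper's body (76 mm by 85 mm) begins 54 mm behind the grasp point. The pads swing forward as they close: fully open they stand 13 mm farther back than shut.
Start: joints at [-0.002, 0.353, 1.633, -0, 1.155, -0.002], TCP at [625.002, -0, 231.281] pointing down, gripper open.
Joint ranges: [-2.63, 2.63], [-0.92, 2.1], [0.06, 2.66], [-1.3, 4.44], [0, 2.69], [-3.02, 3.02]. Speed limits (rad/s): [2.22, 2.22, 2.79, 3.14, 3.14, 3.14].

### API

Orientations are given as [roll, pitch, yaw] about the fixed x, y, z axes, in that order (R = Rz(yaw) Ry(pitch) Rx(roll)).
In Python, from rig import r gives the robot as it stands.
- The arm moves only by the tool move_arm, never from a script. Its argument "increments" is a list of rows, each an object of numbers: "tx", "ty", "tz": the shift along the tool's x, y, z in cm; "rx", "ry", "rz": the turn, a rotation vector about the tool's x, y, z in degrees; "gripper": the gripper's target within -1 to 1 (fully open at 1, half-way at 0, shut at -1). A call has 1 to 12 rows; each row shifts and turns the commanded pose from where the row before left it, along the tool's axes as they then stand; what a row does not reach is not made up. A row lasts 1/10 s, in which the tool goes at most 50 mm and 8.59 degrees, less where a joint would pass 70% of its speed; a pose out of reach is approached as far as the arm can. A call is refused whole if a number of a shift passes 5 or a number of a turn 8.59, either way. A call with a gripper value outside its range is refused whole. The fingers move at their own pace and stop on an object; "squeeze" is the grip in N (left out, the last holds). Time passes only in rows, so rows that do not move let the fingers close. It gives the time, the measured TCP pose, the force and the opening at its end, in the units of the state.
- r.sense(): the state, without advancing time (a new reading comes with each control period).
- r.grab_frame(name): name is "scene" or "side" or "wrist"; returns (picture, depth): 420x560x3 uint8, red, green, blue; 420x560 float32, mm along the optical axis (not along the pixel's ray), 0 where there is no reading.
- r.camera_model(name): a dict with "fx", "fy", "cx", "cy" (pixels), "k1" (the pictures are not rectified: a ray, as slopes to the right and down, at radius r is drawn at 1 + k1 r^2 times it, then the intrinsics apply), "R" (3x3) and "t" (3): a world point X has camera coordinates R X + t; the wrist camera has in their place "hand_eye" (4x4, takes a point from camera to tool coordinates, whose origin is the TCP and whose axes are the flange's). Camera axes: x right, y down, z forward; pixel columns grow to the right and rows downward; lengths in mm; the calibration is good to about 2 mm. A picture is of the moment at which its call begins: read the wrist's pose just before it. camera_model takes no time and is no camera call.
- r.sign_off(): hands the job in, once; it reports no verdict.
Trained networks look in the newest picture that a camera, given by its name, has taken for a name from the list of things; names that differ only in an ending like _2 or _b are one class to them, and where a whole thing is asked for, a point or a joint stands for the part that bears it (a point fixed in the world has none). Each returns a list of dicts, best first, with "confidence" (0 to 1); they miss things now and then, are a little off and sometimes report something else, mostly with a low value. They report only what shows in the picture. A call takes as long as a camera call. They do not tell look-alikes from the thing itself.
- r.cut_out(query, camera): "mask" (420x560 bool, what is visible of it) and "bbox" ([left, top, right, bottom] in pixels, round what is visible of it).
- r.place_of(query, camera): "location" ([row, column] in pixels: a listed point, or the origin of a listed thing).
The state is a dict: "clock": time; "qpos": joint angles; "qvel": joint speeds; "joint_efforts": joint torques, N m; "eef_pos": TCP position; "tcp_rot": TCP orientation; "contact_force": force on the tool from outside, world axes, zero at the start; "wrist_torque": the same for the moment, N m; "opening": opening from 0.0 (shut) to 1.0 (fully open).
Only numpy, scipy, OpenCV 4.12 (cv2) and the standard library are available. Lean on these libraries where they do the work, as an engineer would, in place of code of your own. Each camera call takes 0.05 s, during which the arm holds its last target. There are 200 camera calls.

## Working session

There is one attempt and no reset: what is moved stays moved. The work goes in short steps, Python scripts to look and compute and a tool call to move; the robot and the scene stay as the last step left them, time stands still between calls to the robot, and variables do not carry over. Pictures are saved under pics/ and viewed, about 8 in all and at most 12, crops included, and the job is handed in when it is done.

Besides the shell and the picture viewer there is one more tool, called after "Request:" as a command line: name --argument value ..., lists and objects as JSON in quotes. move_arm: Moves the arm, as the interface text tells. Its arguments: {"type":"object","properties":{"increments":{"type":"array","items":{"type":"object","properties":{"tx":{"type":"number"},"ty":{"type":"number"},"tz":{"type":"number"},"rx":{"type":"number"},"ry":{"type":"number"},"rz":{"type":"number"},"gripper":{"type":"number"}}}},"squeeze":{"type":"number"}},"required":["increments"]}

```bash
ls; mkdir -p pics
cat > h.py <<'E'
import numpy as np, cv2
from rig import r
from scipy.spatial.transform import Rotation as Ro
def model(n):
    m=r.camera_model(n)
    if n=='wrist':
        s=r.sense(); T=np.eye(4); T[:3,:3]=Ro.from_euler('xyz',s['tcp_rot']).as_matrix(); T[:3,3]=s['eef_pos']
        M=T@np.array(m['hand_eye']); R=M[:3,:3].T; t=-R@M[:3,3]
    else: R=np.array(m['R']); t=np.array(m['t'])
    K=np.array([[m['fx'],0,m['cx']],[0,m['fy'],m['cy']],[0,0,1.]])
    return K,np.array([m['k1'],0,0,0.]),R,t.reshape(3)
def world(M,uv,d=None,z=None):
    K,k,R,t=M; uv=np.asarray(uv,float).reshape(-1,1,2)
    p=cv2.undistortPoints(uv,K,k)[:,0]; ray=np.c_[p,np.ones(len(p))]
    C=-R.T@t
    if d is not None: return (ray*np.asarray(d).reshape(-1,1)-t)@R
    w=ray@R; return C+w*((z-C[2])/w[:,2])[:,None]
def pix(M,X):
    K,k,R,t=M; return cv2.projectPoints(np.asarray(X,float).reshape(-1,1,3),cv2.Rodrigues(R)[0],t,K,k)[0][:,0]
def save(n,im): cv2.imwrite('pics/'+n+'.png',im[:,:,::-1])
E
python3 - <<'E'
from h import *
for c in ['scene','side']:
    M=model(c); im,d=r.grab_frame(c); save(c,im); np.savez(c,im=im,d=d)
    print(c,'C',(-M[2].T@M[3]).round())
    for q in ['soap','soap_pink','jig','stop','handle','pad']:
        for o in r.cut_out(q,c)[:4]:
            m=o['mask']&(d>0); v,u=np.nonzero(m)
            if len(v)==0: continue
            P=world(M,np.c_[u,v],d[v,u]); print(q,round(o['confidence'],2),o['bbox'],np.median(P,0).round(),P[:,2].max().round(),im[v,u].mean(0).round())
    for q in ['bed','handle_pivot','handle_grip','jig','stop','soap','pad']:
        for o in r.place_of(q,c)[:2]: print('pt',q,round(o['confidence'],2),np.round(o['location']))
print(r.sense())
E
```

```text
pics
scene C [1539. -402.  833.]
soap 0.91 [377.0, 253.3, 411.5, 281.7] [795. 271.  32.] 39.0 [171. 135.  57.]
soap 0.82 [291.2, 180.6, 309.8, 202.4] [347. 212.  31.] 293.0 [87. 46. 84.]
soap 0.59 [325.5, 207.5, 353.1, 224.1] [526. 243.  42.] 52.0 [ 64. 103. 114.]
soap 0.54 [173.7, 208.7, 209.3, 236.7] [ 563. -213.  152.] 190.0 [106.  42.  35.]
soap_pink 0.97 [350.4, 217.3, 380.1, 236.5] [626. 281.  43.] 51.0 [163.  94.  89.]
jig 0.8 [169.5, 191.5, 288.8, 281.5] [ 559. -133.   17.] 201.0 [143. 117.  92.]
stop 0.73 [230.8, 234.1, 246.2, 252.1] [541. -93.  38.] 50.0 [128. 122.  99.]
handle 0.81 [174.3, 208.5, 208.1, 236.8] [ 561. -210.  148.] 190.0 [111.  50.  39.]
pad 0.62 [230.5, 193.5, 238.6, 197.3] [544. -92. 189.] 195.0 [37. 30. 25.]
pt bed 0.63 [233. 264.]
pt handle_pivot 0.69 [235. 206.]
pt handle_grip 0.8 [218. 185.]
pt handle_grip 0.42 [247. 234.]
pt jig 0.74 [247. 239.]
pt stop 0.52 [246. 234.]
pt soap 0.97 [218. 336.]
pt soap 0.74 [246. 424.]
pt pad 0.31 [211. 409.]
pt pad 0.3 [233. 264.]
side C [   7. 1038. 1156.]
soap 0.95 [153.8, 276.2, 182.4, 295.4] [711. 451.  34.] 152.
[... 1135 characters left out ...]
{'clock': 1.4, 'qpos': array([-2.40131134e-03,  3.52987508e-01,  1.63342021e+00, -3.03251909e-05,
        1.15524728e+00, -2.38696573e-03]), 'qvel': array([-1.81250734e-03, -2.46571408e-04,  1.00724505e-03, -8.66749548e-06,
       -8.89503019e-04, -1.10255722e-04]), 'joint_efforts': array([-3.94176677e-04, -6.05169010e+01, -3.42433584e+01, -1.95517475e-05,
        1.18332729e-03, -3.60584011e-05]), 'eef_pos': array([ 6.24974820e+02, -1.02657034e-02,  2.31280115e+02]), 'tcp_rot': array([-3.14153025e+00,  2.75947095e-05,  1.57079422e+00]), 'contact_force': array([0.02044524, 0.48355339, 0.04348501]), 'wrist_torque': array([ 0.00275534, -0.01843272, -0.00115793]), 'opening': 0.9963729392866596}
```

Run:
```python
from h import *
s=np.load('scene.npz')['im'][170:320,150:450]; t=np.load('side.npz')['im'][120:370,130:350]
a=cv2.resize(s,None,fx=2.66,fy=2.66,interpolation=3); save('crop1',a)
b=cv2.resize(t,None,fx=2.4,fy=2.4,interpolation=3);save('crop2',b)
```

```text
(no output)
```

View pics/crop1.png

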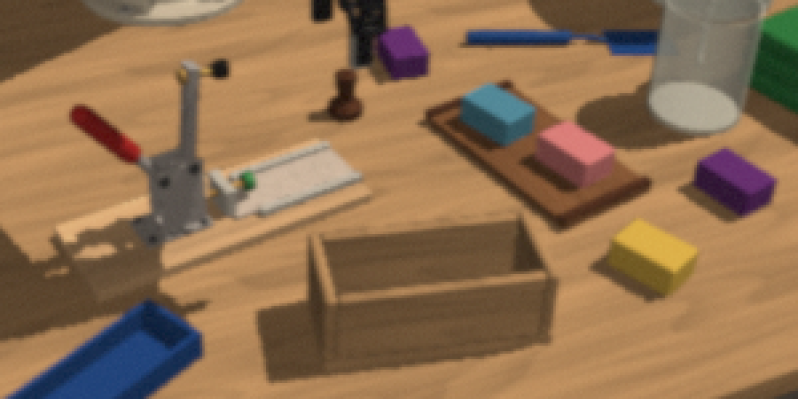

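View pics/crop2.png

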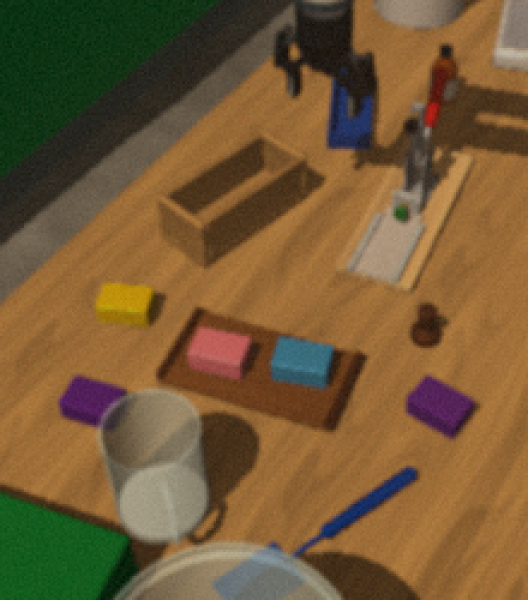

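Blue bar: scene (338,213), side (255,270), on the board beside the pink one. The rejected bars are yellow (scene 395,267), purple (scene 300,190 and 425,238). Colour and board both fit the blue bar. I'll measure more closely with the wrist camera.

Run:
```python
from h import *
m=r.camera_model('wrist'); print(np.array(m['hand_eye']).round(2),m['fx'],m['cx'],m['cy'])
for c in ['scene','side']:
    f=np.load(c+'.npz'); im,d=f['im'].astype(int),f['d']; M=model(c)
    hs=cv2.cvtColor(f['im'],cv2.COLOR_RGB2HSV)
    P=lambda m:(lambda v,u:world(M,np.c_[u,v],d[v,u]))(*np.nonzero(m&(d>0)))
    bl=(hs[...,0]>90)&(hs[...,0]<108)&(hs[...,1]>70)
    X=P(bl); X=X[(abs(X[:,0]-515)<80)&(abs(X[:,1]-250)<80)&(X[:,2]>43)&(X[:,2]<56)]
    print(c,'soap top',len(X),X.mean(0).round(1),cv2.minAreaRect(X[:,:2].astype(np.float32)))
    gr=(hs[...,0]>50)&(hs[...,0]<80)&(hs[...,1]>110); X=P(gr); X=X[(X[:,1]>-150)&(X[:,1]<50)&(abs(X[:,0]-540)<80)]; print('green',len(X),X.mean(0).round(1) if len(X) else '')
    rd=((hs[...,0]<6)|(hs[...,0]>174))&(hs[...,1]>150); X=P(rd); X=X[(X[:,1]<-130)&(X[:,1]>-300)&(abs(X[:,0]-560)<60)&(X[:,2]>80)]; print('red',len(X),X.mean(0).round(1),X[X[:,2].argmax()],X[X[:,2].argmin()])
for q,z in [('bed',18),('handle_pivot',83),('jig',0)]:
    for c in ['scene','side']:
        M=model(c); f={'bed':{'scene':(264,233),'side':(291,222)},'handle_pivot':{'scene':(206,235),'side':(306,184)},'jig':{'scene':(239,247),'side':(295,212)}}[q][c]
        print(q,c,world(M,[f],z=z).round(1))
```

```text
[[  -0.     -0.96   -0.26   67.51]
 [   1.     -0.      0.      0.63]
 [  -0.     -0.26    0.96 -142.41]
 [   0.      0.      0.      1.  ]] 300.9071635774356 274.23895590208286 211.85139250847288
scene soap top 198 [516.4 250.4  46.5] ((514.6729736328125, 251.3477783203125), (75.08696746826172, 49.80759048461914), 18.532896041870117)
green 10 [547.1 -61.1  69.5]
red 193 [ 564.1 -216.3  156.2] [ 565.37121313 -239.84209241  190.43277084] [ 559.86660241 -193.26568883  115.89420611]
side soap top 279 [506.  255.8  47.4] ((507.05670166015625, 253.27178955078125), (73.4930191040039, 51.25407409667969), 17.12649154663086)
green 13 [528.1 -61.6  39.8]
red 106 [ 548.9 -206.   152.8] [ 554.06887871 -219.36966705  191.6492195 ] [ 543.60748622 -183.92790749  117.8846839 ]
bed scene [[512.1   8.5  18. ]]
bed side [[521.5  -9.9  18. ]]
handle_pivot scene [[ 544.2 -172.3   83. ]]
handle_pivot side [[ 539.1 -154.9   83. ]]
jig scene [[525.7 -74.6   0. ]]
jig side [[541.9 -80.7   0. ]]
```

Request:
move_arm --increments '[{"ty": -3,"tx": 3,"tz": -1},{"ty": -3,"tx": 3,"tz": -1},{"ty": -3,"tx": 3,"tz": -1},{},{}]'

```text
invalid input
```

Run:
```python
from h import *
M=model('wrist'); im,d=r.grab_frame('wrist'); print(r.sense()['eef_pos'],np.abs(r.sense()['qvel']).max())
save('w1',cv2.resize(im,None,fx=1.4,fy=1.4)); np.savez('w1',im=im,d=d,R=M[2],t=M[3])
hs=cv2.cvtColor(im,cv2.COLOR_RGB2HSV)
P=lambda m:(lambda v,u:world(M,np.c_[u,v],d[v,u]))(*np.nonzero(m&(d>0)))
X=P((hs[...,0]>90)&(hs[...,0]<108)&(hs[...,1]>70)); X=X[(abs(X[:,0]-515)<80)&(abs(X[:,1]-250)<80)&(X[:,2]>42)&(X[:,2]<56)]
print('soap',len(X),X.mean(0),cv2.minAreaRect(X[:,:2].astype(np.float32)))
X=P((hs[...,0]>50)&(hs[...,0]<80)&(hs[...,1]>110)); X=X[(X[:,1]<50)&(abs(X[:,0]-540)<80)]; print('green',len(X),X.mean(0).round(1),X.min(0),X.max(0))
for q in ['bed','handle_pivot','handle_grip','jig','stop','soap','pad']:
    for o in r.place_of(q,'wrist')[:2]: print('pt',q,round(o['confidence'],2),np.round(o['location']),[world(M,[o['location'][::-1]],z=z).round(1)[0] for z in (18,83)])
```

```text
[ 6.24998461e+02 -9.66792138e-03  2.31269841e+02] 0.0027859497546709874
soap 0 [nan nan nan] ((0.0, 0.0), (0.0, 0.0), 0.0)
green 189 [547.  -40.8 126.8] [525.07682936 -68.02895347  35.00510127] [619.03899038  19.58680417 333.39777018]
pt bed 0.73 [186. 187.] [array([521.4,   2.3,  18. ]), array([540.5,  14.2,  83. ])]
pt bed 0.54 [258. 204.] [array([536.1, -91.5,  18. ]), array([552.5, -62.5,  83. ])]
pt handle_pivot 0.8 [341. 207.] [array([ 531.3, -216.4,   18. ]), array([ 548.6, -164.5,   83. ])]
pt jig 0.65 [237. 201.] [array([533.8, -62.8,  18. ]), array([550.6, -39. ,  83. ])]
pt jig 0.2 [95. 81.] [array([410.1, 105.2,  18. ]), array([449.5,  98.3,  83. ])]
pt stop 0.57 [257. 204.] [array([536.2, -89.5,  18. ]), array([552.5, -60.8,  83. ])]<stdin>:7: RuntimeWarning: Mean of empty slice.
  ret = um.true_divide(
```

View pics/w1.png

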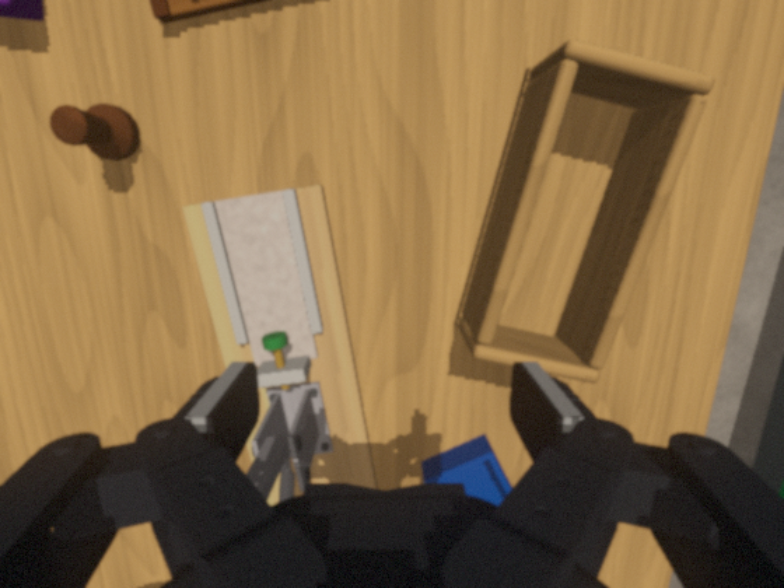

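Request:
move_arm --increments '[{"tx": 3,"ty": -3,"tz": -1,"rx": 0,"ry": 0,"rz": 0,"gripper": 1},{"tx": 3,"ty": -3,"tz": -1,"rx": 0,"ry": 0,"rz": 0,"gripper": 1},{"tx": 3,"ty": -3,"tz": -1,"rx": 0,"ry": 0,"rz": 0,"gripper": 1},{"tx": 0,"ty": 0,"tz": 0,"rx": 0,"ry": 0,"rz": 0,"gripper": 1},{"tx": 0,"ty": 0,"tz": 0,"rx": 0,"ry": 0,"rz": 0,"gripper": 1}]'

```text
clock: 2.3
eef_pos: [535.0, 90.6, 261.9]
tcp_rot: [3.14, -0.0, 1.572]
contact_force: [0.6, 0.4, -0.9]
opening: 1.001
```

```bash
cat > look.py <<'E'
from h import *
import sys
n=sys.argv[1]
M=model('wrist'); im,d=r.grab_frame('wrist'); s=r.sense(); print(s['clock'],s['eef_pos'].round(1),s['tcp_rot'].round(3),np.abs(s['qvel']).max().round(3))
save(n,cv2.resize(im,None,fx=1.4,fy=1.4)); np.savez(n,im=im,d=d,R=M[2],t=M[3])
hs=cv2.cvtColor(im,cv2.COLOR_RGB2HSV)
P=lambda m:(lambda v,u:world(M,np.c_[u,v],d[v,u]))(*np.nonzero(m&(d>0)))
X=P((hs[...,0]>90)&(hs[...,0]<108)&(hs[...,1]>70)); X=X[(abs(X[:,0]-515)<100)&(X[:,1]>-100)&(X[:,2]>42)&(X[:,2]<58)]
if len(X): print('soap',len(X),X.mean(0),cv2.minAreaRect(X[:,:2].astype(np.float32)))
X=P((hs[...,0]>50)&(hs[...,0]<80)&(hs[...,1]>110)); X=X[(X[:,1]<0)&(abs(X[:,0]-540)<60)&(X[:,2]<70)]
if len(X): print('green',len(X),X.mean(0).round(1),X.min(0).round(1),X.max(0).round(1))
E
python3 look.py w2
```

```text
2.35 [535.4  90.  261.6] [3.141 0.    1.572] 0.019
soap 3533 [510.5796932  252.49532407  46.72877138] ((509.8440856933594, 252.70738220214844), (74.35267639160156, 50.14768981933594), 18.032180786132812)
green 111 [531.8 -60.8  42.1] [523.6 -67.2  31.1] [540.  -57.2  47.5]
```

View pics/w2.png

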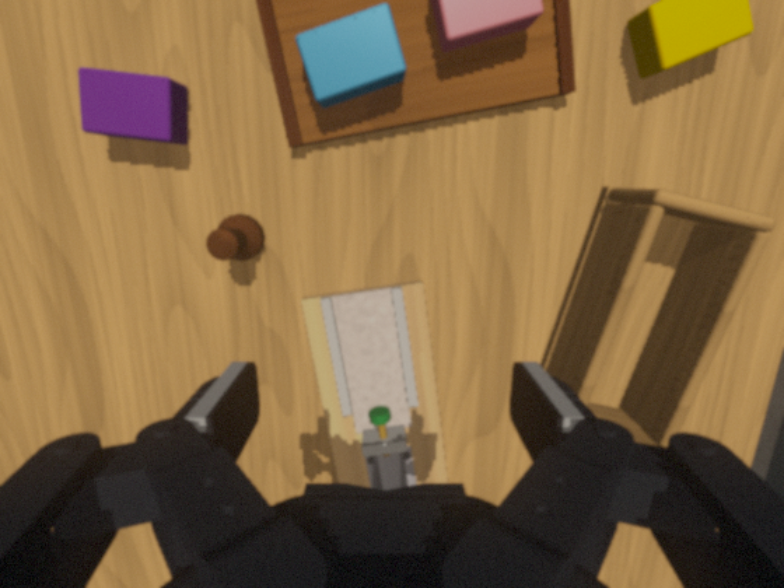

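Run:
```python
from h import *
for n in ['w1','w2']:
    f=np.load(n+'.npz'); m=r.camera_model('wrist')
    M=(np.array([[m['fx'],0,m['cx']],[0,m['fy'],m['cy']],[0,0,1.]]),np.array([m['k1'],0,0,0.]),f['R'],f['t'])
    v,u=np.nonzero(f['d']>0); X=world(M,np.c_[u,v],f['d'][v,u])
    s=(X[:,2]>13)&(X[:,2]<27)&(abs(X[:,0]-530)<90)&(X[:,1]<90)&(X[:,1]>-90)
    hs=cv2.cvtColor(f['im'],cv2.COLOR_RGB2HSV)[v,u]
    b=s&(hs[:,1]<60)     # white bed + rails
    print(n,'bed+rails',b.sum(),cv2.minAreaRect(X[b][:,:2].astype(np.float32)))
    # rows per y: left/right extents
    for nm,mk in (('white',b),('rail',s&(X[:,2]>21.5)),('base',(X[:,2]>5)&(X[:,2]<27)&(abs(X[:,0]-530)<90))):
        o=[]
        for y in range(-60,70,10):
            k=mk&(abs(X[:,1]-y)<3)
            if k.sum()>5: o.append((y,*np.percentile(X[k][:,0],[1,99]).round(1),X[k][:,2].mean().round(1)))
        print(nm,*o)
    print('ymax base',np.percentile(X[s][:,1],99.5), 'white', np.percentile(X[b][:,1],99.5))
```

```text
w1 bed+rails 7125 ((523.2050170898438, -17.645851135253906), (81.96836853027344, 149.5205078125), 8.29942512512207)
white (-60, np.float64(492.5), np.float64(568.7), np.float64(19.0)) (-50, np.float64(491.4), np.float64(568.6), np.float64(18.8)) (-40, np.float64(490.1), np.float64(567.1), np.float64(19.0)) (-30, np.float64(488.6), np.float64(565.8), np.float64(19.0)) (-20, np.float64(487.0), np.float64(564.1), np.float64(19.0)) (-10, np.float64(485.4), np.float64(563.0), np.float64(19.0)) (0, np.float64(484.1), np.float64(561.2), np.float64(19.0)) (10, np.float64(482.5), np.float64(559.7), np.float64(18.9)) (20, np.float64(480.8), np.float64(558.3), np.float64(18.9)) (30, np.float64(479.9), np.float64(556.8), np.float64(18.8)) (40, np.float64(477.9), np.float64(555.0), np.float64(18.9)) (50, np.float64(477.3), np.float64(553.7), np.float64(19.0)) (60, np.float64(530.4), np.float64(552.7), np.float64(21.2))
rail (-60, np.float64(491.9), np.float64(570.8), np.float64(22.7)) (-50, np.float64(491.0), np.float64(568.9), np.float64(22.6)) (-40, np.float64(489.6), np.float64(567.9), np.floa
[... 3356 characters left out ...]
np.float64(587.4), np.float64(16.9)) (-30, np.float64(467.9), np.float64(586.6), np.float64(17.1)) (-20, np.float64(466.8), np.float64(584.6), np.float64(17.1)) (-10, np.float64(465.7), np.float64(582.8), np.float64(17.1)) (0, np.float64(463.6), np.float64(581.7), np.float64(17.1)) (10, np.float64(461.9), np.float64(580.1), np.float64(17.2)) (20, np.float64(461.0), np.float64(579.1), np.float64(17.1)) (30, np.float64(459.3), np.float64(577.4), np.float64(17.1)) (40, np.float64(457.0), np.float64(575.7), np.float64(17.0)) (50, np.float64(458.5), np.float64(573.7), np.float64(16.7)) (60, np.float64(515.9), np.float64(573.3), np.float64(15.0))
ymax base 60.97598111775491 white 58.98407030372241
```

Centred on the blue bar (w2 picture at 350,52): world (510,253), yaw 18°, top at 47 mm, so the size checks out. The jig's x axis is at −81.5° with its origin near (533.4,−72.6), and the bumper face is at about x=−15. Now I'll approach the bar.

Request:
move_arm --increments '[{"tx": 4.06,"ty": -0.62,"gripper": 1,"tz": 0,"rx": 0,"ry": 0,"rz": 0},{"tx": 4.06,"ty": -0.62,"gripper": 1,"tz": 0,"rx": 0,"ry": 0,"rz": 0},{"tx": 4.06,"ty": -0.62,"gripper": 1,"tz": 0,"rx": 0,"ry": 0,"rz": 8},{"tx": 0,"ty": 0,"gripper": 1,"tz": 2,"rx": 0,"ry": 0,"rz": 8},{"tx": 0,"ty": 0,"gripper": 1,"tz": 2,"rx": 0,"ry": 0,"rz": 8},{"tx": 0,"ty": 0,"gripper": 1,"tz": 2,"rx": 0,"ry": 0,"rz": 8},{"tx": 0,"ty": 0,"gripper": 1,"tz": 2,"rx": 0,"ry": 0,"rz": 8},{"tx": 0,"ty": 0,"gripper": 1,"tz": 2,"rx": 0,"ry": 0,"rz": 8},{"tx": 0,"ty": 0,"gripper": 1,"tz": 2,"rx": 0,"ry": 0,"rz": 8},{"tx": 0,"ty": 0,"gripper": 1,"tz": 0,"rx": 0,"ry": 0,"rz": 8},{"tx": 0,"ty": 0,"gripper": 1,"tz": 0,"rx": 0,"ry": 0,"rz": 8},{"tx": 0,"ty": 0,"gripper": 1,"tz": 0,"rx": 0,"ry": 0,"rz": 0}]'

```text
clock: 3.55
eef_pos: [517.1, 211.0, 140.4]
tcp_rot: [3.141, 0.001, 0.311]
contact_force: [0.7, -0.2, 1.1]
opening: 1.0
```

```bash
cat > goto.py <<'E'
from h import *
import sys
a=list(map(float,sys.argv[1:])) # x y z yaw_deg
s=r.sense(); R=Ro.from_euler('xyz',s['tcp_rot']); p=s['eef_pos']
T=Ro.from_euler('xyz',[np.pi,0,np.radians(a[3])])
print(s['clock'],p.round(1),np.degrees(s['tcp_rot']).round(1),'F',s['contact_force'].round(1),'op',round(s['opening'],3))
print('shift cm now-axes',(R.inv().apply(np.array(a[:3])-p)/10).round(2),'target-axes',(T.inv().apply(np.array(a[:3])-p)/10).round(2),'rot',np.degrees((R.inv()*T).as_rotvec()).round(2))
E
python3 look.py w3; python3 goto.py 510.3 252.6 21 18
```

```text
3.6 [517.1 211.1 140.7] [3.141e+00 1.000e-03 3.160e-01] 0.047
soap 5322 [512.99299759 253.16089341  46.58525049] ((511.0103454589844, 252.8854217529297), (73.66419219970703, 49.46596145629883), 17.837234497070312)
green 42 [531.6 -59.   33.6] [523.  -61.   28.4] [539.3 -56.8  39.1]
3.6 [517.1 211.1 140.7] [180.    0.   18.1] F [-0.8 -0.7  0.3] op 0.998
shift cm now-axes [ 0.65 -4.16 11.97] target-axes [ 0.63 -4.15 11.97] rot [0.01 0.03 0.11]
```

Request:
move_arm --increments '[{"tx": 0.35,"ty": -2.1,"tz": 0,"gripper": 1,"rx": 0,"ry": 0,"rz": 0},{"tx": 0.35,"ty": -2.1,"tz": 0,"gripper": 1,"rx": 0,"ry": 0,"rz": 0},{"tx": 0,"ty": 0,"tz": 1.5,"gripper": 1,"rx": 0,"ry": 0,"rz": 0},{"tx": 0,"ty": 0,"tz": 2.5,"gripper": 1,"rx": 0,"ry": 0,"rz": 0},{"tx": 0,"ty": 0,"tz": 2.5,"gripper": 1,"rx": 0,"ry": 0,"rz": 0},{"tx": 0,"ty": 0,"tz": 2.0,"gripper": 1,"rx": 0,"ry": 0,"rz": 0},{"tx": 0,"ty": 0,"tz": 1.0,"gripper": 1,"rx": 0,"ry": 0,"rz": 0},{"tx": 0,"ty": 0,"tz": 0,"gripper": 1,"rx": 0,"ry": 0,"rz": 0}]' --squeeze 25

```text
clock: 4.4
eef_pos: [509.6, 253.3, 45.0]
tcp_rot: [3.141, 0.002, 0.316]
contact_force: [0.2, -0.2, -0.3]
opening: 0.997
```

```bash
python3 goto.py 510.8 252.8 21 18
```

```text
4.4 [509.6 253.3  45. ] [1.80e+02 1.00e-01 1.81e+01] F [ 0.2 -0.2 -0.3] op 0.997
shift cm now-axes [0.1  0.08 2.4 ] target-axes [0.1  0.08 2.4 ] rot [0.02 0.13 0.11]
```

Then down the last 24 mm and close.

Request:
move_arm --increments '[{"tx": 0.1,"ty": 0.05,"tz": 1.2,"gripper": 1,"rx": 0,"ry": 0,"rz": 0},{"tx": 0,"ty": 0,"tz": 1.2,"gripper": 1,"rx": 0,"ry": 0,"rz": 0},{"tx": 0,"ty": 0,"tz": 0,"gripper": 1,"rx": 0,"ry": 0,"rz": 0},{"tx": 0,"ty": 0,"tz": 0,"gripper": 0.3,"rx": 0,"ry": 0,"rz": 0},{"tx": 0,"ty": 0,"tz": 0,"gripper": 0.1,"rx": 0,"ry": 0,"rz": 0},{"tx": 0,"ty": 0,"tz": 0,"gripper": 0,"rx": 0,"ry": 0,"rz": 0},{"tx": 0,"ty": 0,"tz": 0,"gripper": -0.2,"rx": 0,"ry": 0,"rz": 0},{"tx": 0,"ty": 0,"tz": 0,"gripper": -0.2,"rx": 0,"ry": 0,"rz": 0},{"tx": 0,"ty": 0,"tz": 0,"gripper": -0.2,"rx": 0,"ry": 0,"rz": 0}]' --squeeze 25

```text
clock: 5.3
eef_pos: [511.6, 254.0, 22.8]
tcp_rot: [-3.141, -0.001, 0.314]
contact_force: [-0.3, -1.1, 6.2]
opening: 0.58
```

```bash
python3 goto.py 521.9 4.5 60 98.5
```

```text
5.3 [511.6 254.   22.8] [-1.8e+02 -1.0e-01  1.8e+01] F [-0.3 -1.1  6.2] op 0.58
shift cm now-axes [-6.72 24.04 -3.73] target-axes [-24.82  -2.67  -3.72] rot [ 3.00e-02 -5.00e-02 -8.05e+01]
```

Request:
move_arm --increments '[{"tx": 0,"ty": 0,"tz": -0.7,"gripper": -0.2,"rx": 0,"ry": 0,"rz": 0},{"tx": 0,"ty": 0,"tz": -1.5,"gripper": -0.2,"rx": 0,"ry": 0,"rz": 0},{"tx": 0,"ty": 0,"tz": -2,"gripper": -0.2,"rx": 0,"ry": 0,"rz": 0},{"tx": 0,"ty": 0,"tz": -2,"gripper": -0.2,"rx": 0,"ry": 0,"rz": 0},{"tx": 0,"ty": 0,"tz": -2,"gripper": -0.2,"rx": 0,"ry": 0,"rz": 0},{"tx": 0,"ty": 0,"tz": 0,"gripper": -0.2,"rx": 0,"ry": 0,"rz": 0}]'

```text
clock: 5.9
eef_pos: [512.9, 254.6, 107.7]
tcp_rot: [-3.141, -0.005, 0.314]
contact_force: [1.1, 1.0, -1.6]
opening: 0.58
```

Request:
move_arm --increments '[{"tx": 0,"ty": 0,"tz": 0,"gripper": -0.2,"rx": 0,"ry": 0,"rz": -6},{"tx": 0,"ty": 0,"tz": 0,"gripper": -0.2,"rx": 0,"ry": 0,"rz": -7.5},{"tx": 0,"ty": 0,"tz": 0,"gripper": -0.2,"rx": 0,"ry": 0,"rz": -7.5},{"tx": 0,"ty": 0,"tz": 0,"gripper": -0.2,"rx": 0,"ry": 0,"rz": -7.5},{"tx": 0,"ty": 0,"tz": 0,"gripper": -0.2,"rx": 0,"ry": 0,"rz": -7.5},{"tx": 0,"ty": 0,"tz": 0,"gripper": -0.2,"rx": 0,"ry": 0,"rz": -7.5},{"tx": 0,"ty": 0,"tz": 0,"gripper": -0.2,"rx": 0,"ry": 0,"rz": -7.5},{"tx": 0,"ty": 0,"tz": 0,"gripper": -0.2,"rx": 0,"ry": 0,"rz": -7.5},{"tx": 0,"ty": 0,"tz": 0,"gripper": -0.2,"rx": 0,"ry": 0,"rz": -7.5},{"tx": 0,"ty": 0,"tz": 0,"gripper": -0.2,"rx": 0,"ry": 0,"rz": -7.5},{"tx": 0,"ty": 0,"tz": 0,"gripper": -0.2,"rx": 0,"ry": 0,"rz": -7},{"tx": 0,"ty": 0,"tz": 0,"gripper": -0.2,"rx": 0,"ry": 0,"rz": 0}]'

```text
clock: 7.1
eef_pos: [510.8, 253.6, 103.9]
tcp_rot: [-3.141, 0.0, 1.721]
contact_force: [-0.2, -1.0, -0.2]
opening: 0.581
```

```bash
python3 goto.py 521.6 6.5 50 98.5; python3 look.py w4
```

```text
7.1 [510.8 253.6 103.9] [-180.     0.    98.6] F [-0.2 -1.  -0.2] op 0.581
shift cm now-axes [-24.59  -2.62   5.39] target-axes [-24.59  -2.58   5.39] rot [-0.04  0.01  0.1 ]
7.15 [510.8 253.6 103.9] [-3.141  0.     1.717] 0.044
```

View pics/w4.png

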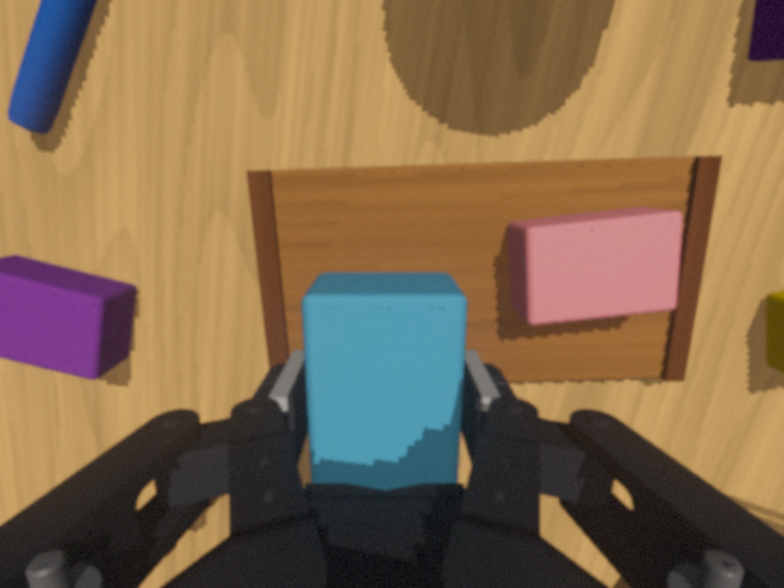

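Request:
move_arm --increments '[{"tx": -1.5,"ty": -0.2,"tz": 0,"gripper": -0.2,"rx": 0,"ry": 0,"rz": 0},{"tx": -3,"ty": -0.4,"tz": 0,"gripper": -0.2,"rx": 0,"ry": 0,"rz": 0},{"tx": -4,"ty": -0.4,"tz": 0,"gripper": -0.2,"rx": 0,"ry": 0,"rz": 0},{"tx": -4,"ty": -0.4,"tz": 0,"gripper": -0.2,"rx": 0,"ry": 0,"rz": 0},{"tx": -4,"ty": -0.4,"tz": 0,"gripper": -0.2,"rx": 0,"ry": 0,"rz": 0},{"tx": -4,"ty": -0.4,"tz": 0,"gripper": -0.2,"rx": 0,"ry": 0,"rz": 0},{"tx": -2.6,"ty": -0.2,"tz": 0,"gripper": -0.2,"rx": 0,"ry": 0,"rz": 0},{"tx": -1.5,"ty": -0.2,"tz": 0,"gripper": -0.2,"rx": 0,"ry": 0,"rz": 0},{"tx": 0,"ty": 0,"tz": 1.5,"gripper": -0.2,"rx": 0,"ry": 0,"rz": 0},{"tx": 0,"ty": 0,"tz": 1.5,"gripper": -0.2,"rx": 0,"ry": 0,"rz": 0},{"tx": 0,"ty": 0,"tz": 0,"gripper": -0.2,"rx": 0,"ry": 0,"rz": 0},{"tx": 0,"ty": 0,"tz": 0,"gripper": -0.2,"rx": 0,"ry": 0,"rz": 0}]'

```text
clock: 8.35
eef_pos: [521.5, 6.8, 74.3]
tcp_rot: [-3.141, -0.0, 1.719]
contact_force: [-0.6, -0.1, -1.3]
opening: 0.577
```

```bash
python3 goto.py 521.6 6.5 30 98.5
python3 - <<'E'
from h import *
M=model('wrist'); im,d=r.grab_frame('wrist'); save('w5',cv2.resize(im,None,fx=1.4,fy=1.4))
v,u=np.nonzero(d>0); X=world(M,np.c_[u,v],d[v,u]); hs=cv2.cvtColor(im,cv2.COLOR_RGB2HSV)[v,u]
b=(hs[:,0]>90)&(hs[:,0]<108)&(hs[:,1]>70)&(abs(X[:,0]-520)<60)
print('bar',X[b].mean(0),np.percentile(X[b],[1,99],axis=0)); T=X[b]; T=T[T[:,2]>np.percentile(T[:,2],90)-5]; print('top',T[:,2].mean(),cv2.minAreaRect(T[:,:2].astype(np.float32)))
s=(X[:,2]>21)&(X[:,2]<26)&(abs(X[:,0]-520)<60)&(hs[:,1]<60)
for y in range(0,66,6):
    k=s&(abs(X[:,1]-y)<3); x=np.sort(X[k][:,0]); 
    if len(x)>8: print(y,x[0].round(1),x[-1].round(1),(x[0]/2+x[-1]/2).round(1))
E
```

```text
8.35 [521.5   6.8  74.3] [-179.9   -0.    98.5] F [-0.6 -0.1 -1.3] op 0.577
shift cm now-axes [-0.03  0.01  4.43] target-axes [-0.03  0.01  4.43] rot [-0.05 -0.01 -0.04]
bar [521.14805037  14.61688522 101.18461213] [[495.78825315 -23.00269929  74.68628116]
 [547.50828106  44.61790209 166.44428753]]
top 102.4794043460042 ((520.3280029296875, 13.871356964111328), (86.38350677490234, 86.00342559814453), 57.88471603393555)
18 480.2 484.2 482.2
24 479.0 487.2 483.1
30 478.4 556.5 517.4
36 477.1 556.3 516.7
42 476.6 555.1 515.9
48 475.4 554.2 514.8
54 477.2 553.2 515.2
60 542.6 552.3 547.5
```

View pics/w5.png

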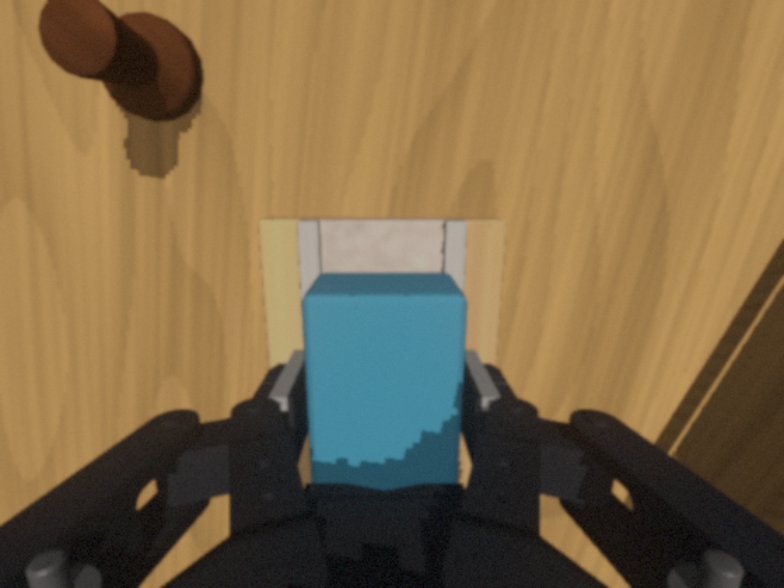

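Request:
move_arm --increments '[{"tx": 0,"ty": -0.04,"tz": 1,"gripper": -0.2,"rx": 0,"ry": 0,"rz": 0},{"tx": 0,"ty": 0,"tz": 1,"gripper": -0.2,"rx": 0,"ry": 0,"rz": 0},{"tx": 0,"ty": 0,"tz": 1,"gripper": -0.2,"rx": 0,"ry": 0,"rz": 0},{"tx": 0,"ty": 0,"tz": 0.7,"gripper": -0.2,"rx": 0,"ry": 0,"rz": 0},{"tx": 0,"ty": 0,"tz": 0.4,"gripper": -0.2,"rx": 0,"ry": 0,"rz": 0},{"tx": 0,"ty": 0,"tz": 0,"gripper": -0.2,"rx": 0,"ry": 0,"rz": 0},{"tx": 0,"ty": 0,"tz": 0,"gripper": -0.2,"rx": 0,"ry": 0,"rz": 0}]'

```text
clock: 9.1
eef_pos: [521.5, 6.5, 33.3]
tcp_rot: [-3.142, -0.0, 1.719]
contact_force: [0.5, -1.1, -0.9]
opening: 0.579
```

Request:
move_arm --increments '[{"tx": 0,"ty": 0,"tz": 0.1,"gripper": -0.2,"rx": 0,"ry": 0,"rz": 0},{"tx": 0,"ty": 0,"tz": 0.1,"gripper": -0.2,"rx": 0,"ry": 0,"rz": 0},{"tx": 0,"ty": 0,"tz": 0,"gripper": -0.2,"rx": 0,"ry": 0,"rz": 0}]'

```text
clock: 9.4
eef_pos: [521.5, 6.5, 31.4]
tcp_rot: [3.141, 0.0, 1.719]
contact_force: [0.2, 0.4, -0.9]
opening: 0.579
```

Request:
move_arm --increments '[{"tx": 0,"ty": 0,"tz": 0.08,"gripper": -0.2,"rx": 0,"ry": 0,"rz": 0},{"tx": 0,"ty": 0,"tz": 0.08,"gripper": -0.2,"rx": 0,"ry": 0,"rz": 0},{"tx": 0,"ty": 0,"tz": 0,"gripper": -0.2,"rx": 0,"ry": 0,"rz": 0},{"tx": 0,"ty": 0,"tz": 0,"gripper": -0.2,"rx": 0,"ry": 0,"rz": 0}]'

```text
clock: 9.8
eef_pos: [521.4, 6.5, 29.7]
tcp_rot: [-3.142, -0.0, 1.719]
contact_force: [0.6, 0.8, -1.1]
opening: 0.579
```

Request:
move_arm --increments '[{"tx": 0,"ty": 0,"tz": 0.06,"gripper": -0.2,"rx": 0,"ry": 0,"rz": 0},{"tx": 0,"ty": 0,"tz": 0.06,"gripper": -0.2,"rx": 0,"ry": 0,"rz": 0},{"tx": 0,"ty": 0,"tz": 0,"gripper": -0.2,"rx": 0,"ry": 0,"rz": 0},{"tx": 0,"ty": 0,"tz": 0,"gripper": -0.2,"rx": 0,"ry": 0,"rz": 0}]'

```text
clock: 10.2
eef_pos: [521.5, 6.5, 28.8]
tcp_rot: [3.142, 0.0, 1.719]
contact_force: [-1.8, 0.3, 5.8]
opening: 0.58
```

Request:
move_arm --increments '[{"tx": -0.3,"ty": 0,"tz": -0.03,"gripper": -0.2,"rx": 0,"ry": 0,"rz": 0},{"tx": -0.4,"ty": 0,"tz": 0,"gripper": -0.2,"rx": 0,"ry": 0,"rz": 0},{"tx": -0.4,"ty": 0,"tz": 0,"gripper": -0.2,"rx": 0,"ry": 0,"rz": 0},{"tx": -0.4,"ty": 0,"tz": 0,"gripper": -0.2,"rx": 0,"ry": 0,"rz": 0},{"tx": -0.3,"ty": 0,"tz": 0,"gripper": -0.2,"rx": 0,"ry": 0,"rz": 0},{"tx": 0,"ty": 0,"tz": 0,"gripper": -0.2,"rx": 0,"ry": 0,"rz": 0},{"tx": 0,"ty": 0,"tz": 0,"gripper": -0.2,"rx": 0,"ry": 0,"rz": 0}]'

```text
clock: 10.9
eef_pos: [524.2, -11.5, 28.8]
tcp_rot: [3.141, 0.0, 1.719]
contact_force: [0.1, -0.3, 1.0]
opening: 0.579
```

Request:
move_arm --increments '[{"tx": -0.15,"ty": 0,"tz": 0,"gripper": -0.2,"rx": 0,"ry": 0,"rz": 0},{"tx": -0.15,"ty": 0,"tz": 0,"gripper": -0.2,"rx": 0,"ry": 0,"rz": 0},{"tx": 0,"ty": 0,"tz": 0,"gripper": -0.2,"rx": 0,"ry": 0,"rz": 0},{"tx": 0,"ty": 0,"tz": 0,"gripper": -0.2,"rx": 0,"ry": 0,"rz": 0}]'

```text
clock: 11.3
eef_pos: [524.6, -14.3, 28.8]
tcp_rot: [3.142, 0.0, 1.719]
contact_force: [-0.3, -0.8, 1.9]
opening: 0.581
```

Request:
move_arm --increments '[{"tx": -0.1,"ty": 0,"tz": 0,"gripper": -0.2,"rx": 0,"ry": 0,"rz": 0},{"tx": -0.1,"ty": 0,"tz": 0,"gripper": -0.2,"rx": 0,"ry": 0,"rz": 0},{"tx": 0,"ty": 0,"tz": 0,"gripper": -0.2,"rx": 0,"ry": 0,"rz": 0},{"tx": 0,"ty": 0,"tz": 0,"gripper": -0.2,"rx": 0,"ry": 0,"rz": 0}]'

```text
clock: 11.7
eef_pos: [524.9, -16.3, 28.8]
tcp_rot: [3.142, 0.0, 1.719]
contact_force: [0.0, -1.2, 2.1]
opening: 0.583
```

Request:
move_arm --increments '[{"tx": -0.1,"ty": 0,"tz": 0,"gripper": -0.2,"rx": 0,"ry": 0,"rz": 0},{"tx": 0,"ty": 0,"tz": 0,"gripper": -0.2,"rx": 0,"ry": 0,"rz": 0},{"tx": 0,"ty": 0,"tz": 0,"gripper": -0.2,"rx": 0,"ry": 0,"rz": 0}]'

```text
clock: 12.0
eef_pos: [525.0, -17.3, 28.8]
tcp_rot: [3.142, 0.0, 1.719]
contact_force: [0.2, -0.2, 1.5]
opening: 0.579
```

Request:
move_arm --increments '[{"tx": -0.1,"ty": 0,"tz": 0,"gripper": -0.2,"rx": 0,"ry": 0,"rz": 0},{"tx": 0,"ty": 0,"tz": 0,"gripper": -0.2,"rx": 0,"ry": 0,"rz": 0},{"tx": 0,"ty": 0,"tz": 0,"gripper": -0.2,"rx": 0,"ry": 0,"rz": 0}]'

```text
clock: 12.3
eef_pos: [525.2, -18.2, 28.8]
tcp_rot: [3.142, 0.0, 1.719]
contact_force: [-1.2, 1.0, 1.8]
opening: 0.581
```

Request:
move_arm --increments '[{"tx": -0.1,"ty": 0,"tz": 0,"gripper": -0.2,"rx": 0,"ry": 0,"rz": 0},{"tx": 0,"ty": 0,"tz": 0,"gripper": -0.2,"rx": 0,"ry": 0,"rz": 0},{"tx": 0,"ty": 0,"tz": 0,"gripper": -0.2,"rx": 0,"ry": 0,"rz": 0}]'

```text
clock: 12.6
eef_pos: [525.3, -19.3, 28.8]
tcp_rot: [3.142, 0.0, 1.719]
contact_force: [-0.4, -0.5, 1.5]
opening: 0.58
```

Request:
move_arm --increments '[{"tx": -0.08,"ty": 0,"tz": 0,"gripper": -0.2,"rx": 0,"ry": 0,"rz": 0},{"tx": 0,"ty": 0,"tz": 0,"gripper": -0.2,"rx": 0,"ry": 0,"rz": 0},{"tx": 0,"ty": 0,"tz": 0,"gripper": -0.2,"rx": 0,"ry": 0,"rz": 0}]'

```text
clock: 12.9
eef_pos: [525.4, -20.0, 28.8]
tcp_rot: [3.142, 0.0, 1.719]
contact_force: [-0.1, 0.8, 3.1]
opening: 0.581
```

Request:
move_arm --increments '[{"tx": -0.08,"ty": 0,"tz": 0,"gripper": -0.2,"rx": 0,"ry": 0,"rz": 0},{"tx": 0,"ty": 0,"tz": 0,"gripper": -0.2,"rx": 0,"ry": 0,"rz": 0},{"tx": 0,"ty": 0,"tz": 0,"gripper": -0.2,"rx": 0,"ry": 0,"rz": 0}]'

```text
clock: 13.2
eef_pos: [525.5, -20.6, 28.8]
tcp_rot: [-3.142, -0.0, 1.719]
contact_force: [-1.1, 2.3, 1.7]
opening: 0.584
```

Request:
move_arm --increments '[{"tx": -0.08,"ty": 0,"tz": 0,"gripper": -0.2,"rx": 0,"ry": 0,"rz": 0},{"tx": 0,"ty": 0,"tz": 0,"gripper": -0.2,"rx": 0,"ry": 0,"rz": 0},{"tx": 0,"ty": 0,"tz": 0,"gripper": -0.2,"rx": 0,"ry": 0,"rz": 0}]'

```text
clock: 13.5
eef_pos: [525.5, -21.2, 28.8]
tcp_rot: [-3.141, -0.0, 1.719]
contact_force: [0.1, 4.6, 2.5]
opening: 0.579
```

Request:
move_arm --increments '[{"tx": 0,"ty": 0,"tz": 0,"gripper": -0.2,"rx": 0,"ry": 0,"rz": 0}]'

```text
clock: 13.6
eef_pos: [525.6, -21.2, 28.8]
tcp_rot: [-3.141, -0.0, 1.719]
contact_force: [-0.4, 4.9, 3.1]
opening: 0.581
```

Contact shows 4.9 N along the channel, where the free slide read about 0, and it matches the camera's x≈−15. One more small step, then ease back before letting go so the bumper doesn't kick the bar away.

Request:
move_arm --increments '[{"tx": -0.08,"ty": 0,"tz": 0,"gripper": -0.2,"rx": 0,"ry": 0,"rz": 0},{"tx": 0,"ty": 0,"tz": 0,"gripper": -0.2,"rx": 0,"ry": 0,"rz": 0},{"tx": 0,"ty": 0,"tz": 0,"gripper": -0.2,"rx": 0,"ry": 0,"rz": 0}]'

```text
clock: 13.9
eef_pos: [525.6, -21.8, 28.8]
tcp_rot: [-3.141, -0.001, 1.719]
contact_force: [-1.1, 7.2, 2.9]
opening: 0.582
```

Request:
move_arm --increments '[{"tx": 0.08,"ty": 0,"tz": 0,"gripper": -0.2,"rx": 0,"ry": 0,"rz": 0},{"tx": 0.05,"ty": 0,"tz": 0,"gripper": -0.2,"rx": 0,"ry": 0,"rz": 0},{"tx": 0,"ty": 0,"tz": 0,"gripper": -0.2,"rx": 0,"ry": 0,"rz": 0},{"tx": 0,"ty": 0,"tz": 0,"gripper": -0.2,"rx": 0,"ry": 0,"rz": 0}]' --squeeze 20

```text
clock: 14.3
eef_pos: [525.5, -20.9, 28.8]
tcp_rot: [-3.142, -0.0, 1.719]
contact_force: [-0.8, 5.2, 2.6]
opening: 0.582
```

Request:
move_arm --increments '[{"tx": 0.06,"ty": 0,"tz": 0,"gripper": -0.2,"rx": 0,"ry": 0,"rz": 0},{"tx": 0,"ty": 0,"tz": 0,"gripper": -0.2,"rx": 0,"ry": 0,"rz": 0},{"tx": 0,"ty": 0,"tz": 0,"gripper": -0.2,"rx": 0,"ry": 0,"rz": 0}]'

```text
clock: 14.6
eef_pos: [525.5, -20.6, 28.8]
tcp_rot: [3.142, 0.0, 1.719]
contact_force: [-0.4, 2.0, 2.4]
opening: 0.578
```

Request:
move_arm --increments '[{"tx": 0,"ty": 0,"tz": 0,"gripper": -0.2,"rx": 0,"ry": 0,"rz": 0}]'

```text
clock: 14.7
eef_pos: [525.5, -20.6, 28.8]
tcp_rot: [3.142, 0.0, 1.719]
contact_force: [-0.7, 2.1, 2.5]
opening: 0.579
```

Request:
move_arm --increments '[{"tx": 0.03,"ty": 0,"tz": 0,"gripper": -0.2,"rx": 0,"ry": 0,"rz": 0},{"tx": 0,"ty": 0,"tz": 0,"gripper": -0.2,"rx": 0,"ry": 0,"rz": 0},{"tx": 0,"ty": 0,"tz": 0,"gripper": 0.1,"rx": 0,"ry": 0,"rz": 0},{"tx": 0,"ty": 0,"tz": 0,"gripper": 0.16,"rx": 0,"ry": 0,"rz": 0},{"tx": 0,"ty": 0,"tz": 0,"gripper": 0.2,"rx": 0,"ry": 0,"rz": 0},{"tx": 0,"ty": 0,"tz": 0,"gripper": 0.3,"rx": 0,"ry": 0,"rz": 0},{"tx": 0,"ty": 0,"tz": 0,"gripper": 0.4,"rx": 0,"ry": 0,"rz": 0},{"tx": 0,"ty": 0,"tz": 0,"gripper": 0.5,"rx": 0,"ry": 0,"rz": 0},{"tx": 0,"ty": 0,"tz": 0,"gripper": 0.5,"rx": 0,"ry": 0,"rz": 0}]'

```text
clock: 15.6
eef_pos: [525.4, -20.2, 28.8]
tcp_rot: [-3.142, 0.0, 1.719]
contact_force: [-0.1, -0.4, -0.8]
opening: 0.749
```

Request:
move_arm --increments '[{"tx": 0,"ty": 0,"tz": -1,"gripper": 0.5,"rx": 0,"ry": 0,"rz": 0},{"tx": 0,"ty": 0,"tz": -1.5,"gripper": 0.5,"rx": 0,"ry": 0,"rz": 0},{"tx": 1,"ty": 0,"tz": -2,"gripper": 0.5,"rx": 0,"ry": 0,"rz": 0},{"tx": 3,"ty": 0,"tz": -2.5,"gripper": 0.5,"rx": 0,"ry": 0,"rz": 0},{"tx": 3,"ty": 0,"tz": -3,"gripper": 0.5,"rx": 0,"ry": 0,"rz": 0},{"tx": 3,"ty": 0,"tz": -3,"gripper": 0.5,"rx": 0,"ry": 0,"rz": 0},{"tx": 0,"ty": 0,"tz": -2,"gripper": 0.5,"rx": 0,"ry": 0,"rz": 0},{"tx": 0,"ty": 0,"tz": 0,"gripper": 0.5,"rx": 0,"ry": 0,"rz": 0},{"tx": 0,"ty": 0,"tz": 0,"gripper": 0.5,"rx": 0,"ry": 0,"rz": 0}]'

```text
clock: 16.5
eef_pos: [510.7, 78.7, 179.3]
tcp_rot: [3.14, 0.0, 1.719]
contact_force: [-0.9, 0.3, -0.9]
opening: 0.751
```

```bash
cat > chk.py <<'E'
from h import *
import sys
d_=np.array([np.sin(np.radians(8.5)),-np.cos(np.radians(8.5))]); n_=np.array([-d_[1],d_[0]]); O=np.array([533.4,-72.6])
M=model('wrist'); im,d=r.grab_frame('wrist'); s=r.sense(); print(s['clock'],s['eef_pos'].round(1),s['contact_force'].round(1))
save(sys.argv[1],cv2.resize(im,None,fx=1.4,fy=1.4))
v,u=np.nonzero(d>0); X=world(M,np.c_[u,v],d[v,u]); hs=cv2.cvtColor(im,cv2.COLOR_RGB2HSV)[v,u]
J=np.c_[(X[:,:2]-O)@d_,(X[:,:2]-O)@n_,X[:,2]]
b=(hs[:,0]>90)&(hs[:,0]<108)&(hs[:,1]>70)&(abs(J[:,1])<60)&(J[:,0]<50)&(abs(J[:,2]-53)<4)
if b.sum(): print('bar top, jig frame',b.sum(),J[b].mean(0).round(1),np.percentile(J[b],[.5,99.5],axis=0).round(1),cv2.minAreaRect(J[b][:,:2].astype(np.float32)))
g=(hs[:,0]>50)&(hs[:,0]<80)&(hs[:,1]>110)&(abs(J[:,1])<30)&(abs(J[:,0])<60)&(J[:,2]<60)
if g.sum(): print('green',g.sum(),np.percentile(J[g],[2,98],axis=0).round(1))
k=((hs[:,0]<6)|(hs[:,0]>174))&(hs[:,1]>150)&(abs(J[:,1])<40)&(J[:,0]>60)&(J[:,0]<240)
if k.sum(): print('red',k.sum(),J[k].mean(0).round(1),np.percentile(J[k],[1,99],axis=0).round(1))
E
python3 chk.py w6
```

```text
16.55 [510.2  78.4 178.5] [ 0.  -0.2 -1.4]
bar top, jig frame 3095 [-54.7   0.5  52.5] [[-89.1 -23.4  49.4]
 [-16.3  24.3  54.2]] ((-52.635887145996094, 0.6367645263671875), (49.099308013916016, 74.11424255371094), 89.11121368408203)
green 33 [[-8.9 -6.3 42.6]
 [-5.4  5.3 46.3]]
```

View pics/w6.png

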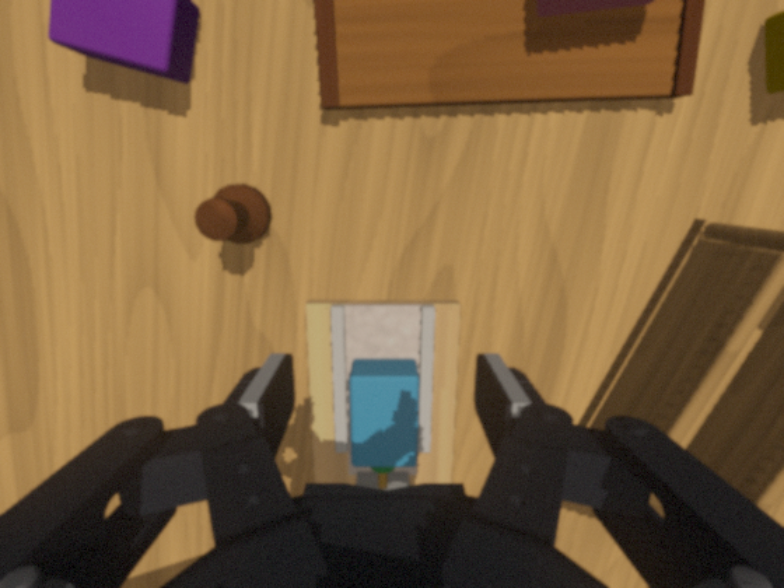

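Bar released and still butted: its front face is at jig x ≈ −15.5 and it lies square and level with its top at 53 mm. Next I'll close the fingers, lift over the clamp arm and approach the handle.

Request:
move_arm --increments '[{"tx": 0,"ty": 0,"tz": -3,"gripper": -1,"rx": 0,"ry": 0,"rz": 0},{"tx": 0,"ty": 0,"tz": -4,"gripper": -1,"rx": 0,"ry": 0,"rz": 0},{"tx": 0,"ty": 0.06,"tz": -2.5,"gripper": -1,"rx": 0,"ry": 0,"rz": 0},{"tx": -2,"ty": 0,"tz": 0,"gripper": -1,"rx": 0,"ry": 0,"rz": 0},{"tx": -4,"ty": 0,"tz": 0,"gripper": -1,"rx": 0,"ry": 0,"rz": 0},{"tx": -4.3,"ty": 0,"tz": 0,"gripper": -1,"rx": 0,"ry": 0,"rz": 0},{"tx": -4,"ty": 0,"tz": 0,"gripper": -1,"rx": 0,"ry": 0,"rz": 0},{"tx": -4,"ty": 0,"tz": 0,"gripper": -1,"rx": 0,"ry": 0,"rz": 0},{"tx": -4,"ty": 0,"tz": 0,"gripper": -1,"rx": 0,"ry": 0,"rz": 0},{"tx": -3,"ty": 0,"tz": 0,"gripper": -1,"rx": 0,"ry": 0,"rz": 0},{"tx": -2,"ty": 0,"tz": 0,"gripper": -1,"rx": 0,"ry": 0,"rz": 0},{"tx": 0,"ty": 0,"tz": 0,"gripper": -1,"rx": 0,"ry": 0,"rz": 0}]'

```text
clock: 17.75
eef_pos: [550.9, -194.0, 272.0]
tcp_rot: [-3.139, -0.001, 1.716]
contact_force: [0.6, 0.7, 0.3]
opening: -0.0
```

```bash
python3 goto.py 551.1 -191.3 171 98.5; python3 chk.py w7
python3 - <<'E'
from h import *
import sys
d_=np.array([np.sin(np.radians(8.5)),-np.cos(np.radians(8.5))]); n_=np.array([-d_[1],d_[0]]); O=np.array([533.4,-72.6])
out=[]
for c in ['scene','side']:
    M=model(c); im,d=r.grab_frame(c); hs=cv2.cvtColor(im,cv2.COLOR_RGB2HSV)
    for nm,k in (('blue',(hs[...,0]>90)&(hs[...,0]<108)&(hs[...,1]>70)),('green',(hs[...,0]>50)&(hs[...,0]<80)&(hs[...,1]>110))):
        v,u=np.nonzero(k&(d>0)); X=world(M,np.c_[u,v],d[v,u]); J=np.c_[(X[:,:2]-O)@d_,(X[:,:2]-O)@n_,X[:,2]]
        J=J[(abs(J[:,1])<40)&(J[:,0]>-130)&(J[:,0]<30)]
        if len(J): print(c,nm,len(J),np.percentile(J,[2,98],axis=0).round(1).tolist())
    p=pix(M,[[533,-110,60]])[0].astype(int); out.append(cv2.resize(im[max(p[1]-60,0):p[1]+60,p[0]-65:p[0]+65],(390,360),interpolation=3))
save('c8',np.hstack(out))
E
```

```text
17.75 [ 550.9 -194.   272. ] [-179.9   -0.    98.3] F [0.6 0.7 0.3] op -0.0
shift cm now-axes [ 0.25  0.08 10.1 ] target-axes [ 0.26  0.06 10.1 ] rot [-0.14 -0.03 -0.2 ]
17.8 [ 550.7 -192.4  272.1] [-1.2  0.4 -0.6]
bar top, jig frame 2831 [-47.    0.7  52.8] [[-76.6 -23.3  50.5]
 [-14.5  24.8  54.9]] ((-45.5360107421875, 0.5622615814208984), (63.71988296508789, 48.735443115234375), 0.15626271069049835)
red 1183 [132.   -0.7 154.6] [[109.9 -10.  123. ]
 [151.1   8.3 277. ]]
scene blue 422 [[-81.1, -18.0, 25.1], [-13.6, 29.9, 55.4]]
scene green 21 [[-11.7, -1.0, 33.5], [-2.7, 12.8, 47.3]]
side blue 259 [[-90.7, -25.9, 27.3], [-17.6, 19.6, 58.8]]
```

View pics/c8.png

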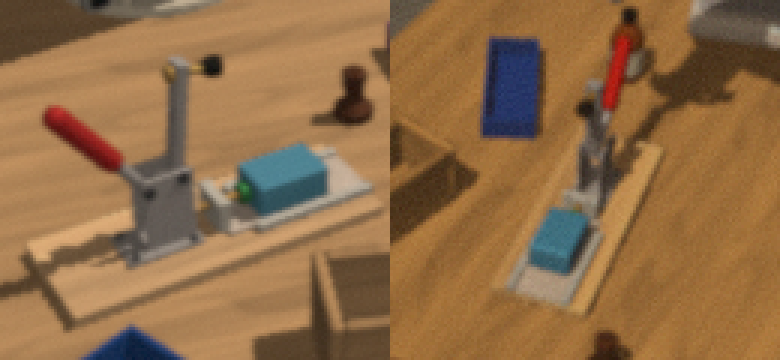

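The bar sits against the green bumper (left half, about 245,190) and the clamp is open. I'll come down beside the handle.

Request:
move_arm --increments '[{"tx": 0.1,"ty": 0.05,"tz": 2,"gripper": -1,"rx": 0,"ry": 0,"rz": 0},{"tx": 0,"ty": 0,"tz": 3,"gripper": -1,"rx": 0,"ry": 0,"rz": 0},{"tx": 0,"ty": 0,"tz": 3,"gripper": -1,"rx": 0,"ry": 0,"rz": 0},{"tx": 0,"ty": 0,"tz": 1.5,"gripper": -1,"rx": 0,"ry": 0,"rz": 0},{"tx": 0,"ty": 0,"tz": 0.6,"gripper": -1,"rx": 0,"ry": 0,"rz": 0},{"tx": 0,"ty": 0,"tz": 0,"gripper": -1,"rx": 0,"ry": 0,"rz": 0},{"tx": 0,"ty": 0,"tz": 0,"gripper": -1,"rx": 0,"ry": 0,"rz": 0}]'

```text
clock: 18.6
eef_pos: [552.7, -190.2, 174.0]
tcp_rot: [3.14, 0.001, 1.719]
contact_force: [-0.1, -0.1, 0.1]
opening: -0.002
```

```bash
cat > hp.py <<'E'
import numpy as np
from rig import r
d=np.array([np.sin(np.radians(8.5)),-np.cos(np.radians(8.5))]); n=np.array([-d[1],d[0]]); O=np.array([533.4,-72.6])
s=r.sense(); p=s['eef_pos']; f=s['contact_force']; q=p[:2]-O
print(s['clock'],'TCP jig',(q@d).round(1),(q@n).round(1),p[2].round(1),'F jig',(f[:2]@d).round(1),(f[:2]@n).round(1),f[2].round(1))
E
python3 hp.py; python3 -c "
import numpy as np
S=100
for a in np.arange(0,1.05,.1):
    e=.95-a; c=11 if e>0.02 else (0 if e>-0.02 else -11)
    print(round(a,2),round(93+S*np.cos(e)-11*np.sin(e)-11,1),round(83+S*np.sin(e)+11*np.cos(e),1))
"
```

```text
18.6 TCP jig 119.1 1.8 174.0 F jig 0.1 -0.1 0.1
0.0 131.2 170.7
0.1 139.7 165.4
0.2 147.7 159.2
0.3 155.0 152.3
0.4 161.5 144.6
0.5 167.3 136.4
0.6 172.2 127.6
0.7 176.2 118.4
0.8 179.2 108.8
0.9 181.3 99.0
1.0 182.4 89.0
```

Request:
move_arm --increments '[{"tx": -0.6,"ty": -0.15,"tz": 0.33,"gripper": -1,"rx": 0,"ry": 0,"rz": 0},{"tx": -0.4,"ty": 0,"tz": 0,"gripper": -1,"rx": 0,"ry": 0,"rz": 0},{"tx": -0.2,"ty": 0,"tz": 0,"gripper": -1,"rx": 0,"ry": 0,"rz": 0},{"tx": -0.43,"ty": 0,"tz": 0.26,"gripper": -1,"rx": 0,"ry": 0,"rz": 0},{"tx": -0.43,"ty": 0,"tz": 0.27,"gripper": -1,"rx": 0,"ry": 0,"rz": 0},{"tx": -0.4,"ty": 0,"tz": 0.31,"gripper": -1,"rx": 0,"ry": 0,"rz": 0},{"tx": -0.4,"ty": 0,"tz": 0.31,"gripper": -1,"rx": 0,"ry": 0,"rz": 0},{"tx": 0,"ty": 0,"tz": 0,"gripper": -1,"rx": 0,"ry": 0,"rz": 0}]'

```text
clock: 19.4
eef_pos: [554.4, -219.1, 157.3]
tcp_rot: [-3.141, -0.0, 1.719]
contact_force: [-0.3, 0.4, -1.0]
opening: 0.001
```

```bash
python3 hp.py; python3 chk.py w9
```

```text
19.4 TCP jig 148.0 -0.9 157.3 F jig -0.4 -0.2 -1.0
19.45 [ 554.3 -218.8  157.3] [-0.   0.5  0.2]
red 2149 [136.3  -0.6 137.9] [[115.6 -10.2 117.2]
 [184.2   8.8 203.8]]
```

View pics/w9.png

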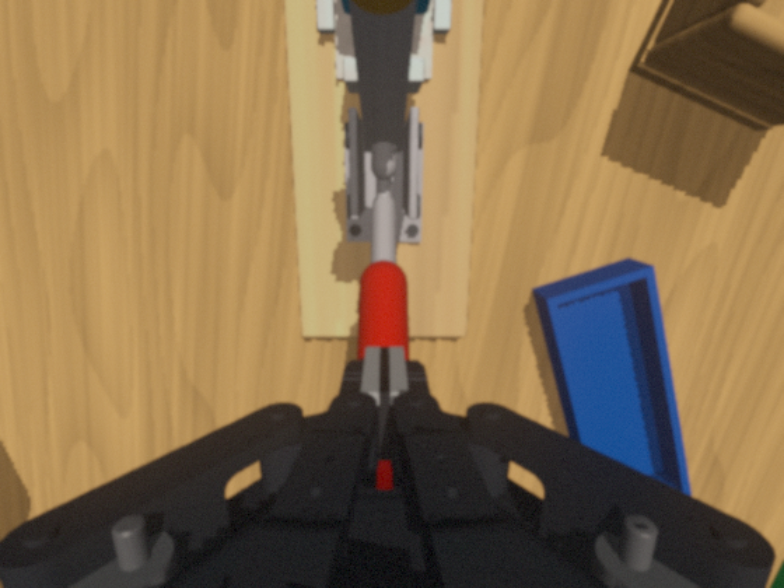

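```bash
cat > ang.py <<'E'
from h import *
d_=np.array([np.sin(np.radians(8.5)),-np.cos(np.radians(8.5))]); n_=np.array([-d_[1],d_[0]]); O=np.array([533.4,-72.6])
for c in ['scene','side']:
    M=model(c); im,d=r.grab_frame(c); hs=cv2.cvtColor(im,cv2.COLOR_RGB2HSV)
    v,u=np.nonzero(((hs[...,0]<6)|(hs[...,0]>174))&(hs[...,1]>150)&(d>0)); X=world(M,np.c_[u,v],d[v,u]); J=np.c_[(X[:,:2]-O)@d_,(X[:,:2]-O)@n_,X[:,2]]
    J=J[(abs(J[:,1])<35)&(J[:,0]>100)&(J[:,0]<240)&(J[:,2]>50)]
    if len(J)>10:
        m=np.median(J,0); vx,vz=cv2.fitLine(J[:,[0,2]].astype(np.float32),cv2.DIST_HUBER,0,.01,.01)[:2,0]
        print(c,len(J),m.round(1),'elev slope',np.arctan2(vz*np.sign(vx),abs(vx)).round(2),'from hinge',np.arctan2(m[2]-83,m[0]-93).round(2),'angle',(.95-np.arctan2(vz*np.sign(vx),abs(vx))).round(2))
E
python3 ang.py
```

```text
scene 198 [156.6   8.8 145.9] elev slope 0.71 from hinge 0.78 angle 0.24
side 63 [132.2  -4.3 134.2] elev slope 0.66 from hinge 0.92 angle 0.29
```

The fingers are centred on the red handle and it has moved to about 0.25 rad with almost no resistance. I'll keep following the arc.

Request:
move_arm --increments '[{"tx": -0.36,"ty": 0.05,"tz": 0.34,"gripper": -1,"rx": 0,"ry": 0,"rz": 0},{"tx": -0.37,"ty": 0,"tz": 0.35,"gripper": -1,"rx": 0,"ry": 0,"rz": 0},{"tx": -0.33,"ty": 0,"tz": 0.38,"gripper": -1,"rx": 0,"ry": 0,"rz": 0},{"tx": -0.32,"ty": 0,"tz": 0.39,"gripper": -1,"rx": 0,"ry": 0,"rz": 0},{"tx": -0.29,"ty": 0,"tz": 0.41,"gripper": -1,"rx": 0,"ry": 0,"rz": 0},{"tx": -0.29,"ty": 0,"tz": 0.41,"gripper": -1,"rx": 0,"ry": 0,"rz": 0},{"tx": -0.25,"ty": 0,"tz": 0.44,"gripper": -1,"rx": 0,"ry": 0,"rz": 0},{"tx": -0.25,"ty": 0,"tz": 0.44,"gripper": -1,"rx": 0,"ry": 0,"rz": 0},{"tx": 0,"ty": 0,"tz": 0,"gripper": -1,"rx": 0,"ry": 0,"rz": 0}]'

```text
clock: 20.45
eef_pos: [558.6, -243.1, 125.6]
tcp_rot: [-3.141, -0.0, 1.719]
contact_force: [0.6, 0.2, -0.7]
opening: 0.004
```

```bash
python3 hp.py; python3 ang.py
```

```text
20.45 TCP jig 172.3 -0.3 125.6 F jig -0.1 0.7 -0.7
scene 221 [172.6   8.2 115.5] elev slope 0.3 from hinge 0.39 angle 0.65
side 59 [152.   -5.  112.2] elev slope 0.22 from hinge 0.46 angle 0.73
```

Request:
move_arm --increments '[{"tx": -0.2,"ty": 0,"tz": 0.46,"gripper": -1,"rx": 0,"ry": 0,"rz": 0},{"tx": -0.1,"ty": 0,"tz": 0.3,"gripper": -1,"rx": 0,"ry": 0,"rz": 0},{"tx": -0.1,"ty": 0,"tz": 0.3,"gripper": -1,"rx": 0,"ry": 0,"rz": 0},{"tx": 0,"ty": 0,"tz": 0,"gripper": -1,"rx": 0,"ry": 0,"rz": 0}]'

```text
clock: 20.95
eef_pos: [559.4, -246.9, 115.4]
tcp_rot: [-3.141, -0.0, 1.719]
contact_force: [0.4, -0.3, 0.6]
opening: 0.002
```

Request:
move_arm --increments '[{"tx": -0.1,"ty": 0,"tz": 0.3,"gripper": -1,"rx": 0,"ry": 0,"rz": 0},{"tx": -0.1,"ty": 0,"tz": 0.3,"gripper": -1,"rx": 0,"ry": 0,"rz": 0},{"tx": 0,"ty": 0,"tz": 0,"gripper": -1,"rx": 0,"ry": 0,"rz": 0}]'

```text
clock: 21.25
eef_pos: [559.8, -248.8, 109.8]
tcp_rot: [3.141, -0.0, 1.719]
contact_force: [-0.4, 0.2, 4.1]
opening: -0.003
```

```bash
python3 hp.py; python3 ang.py
```

```text
21.25 TCP jig 178.2 0.0 109.8 F jig -0.3 -0.4 4.1
scene 205 [175.8   8.4 103.3] elev slope 0.16 from hinge 0.24 angle 0.79
side 50 [149.5  -5.7 103. ] elev slope 0.14 from hinge 0.34 angle 0.81
```

Request:
move_arm --increments '[{"tx": -0.08,"ty": 0,"tz": 0.3,"gripper": -1,"rx": 0,"ry": 0,"rz": 0},{"tx": -0.06,"ty": 0,"tz": 0.3,"gripper": -1,"rx": 0,"ry": 0,"rz": 0},{"tx": 0,"ty": 0,"tz": 0,"gripper": -1,"rx": 0,"ry": 0,"rz": 0}]'

```text
clock: 21.65
eef_pos: [560.0, -250.4, 104.1]
tcp_rot: [3.141, 0.0, 1.719]
contact_force: [-0.8, 0.3, 6.4]
opening: -0.0
```

Request:
move_arm --increments '[{"tx": -0.06,"ty": 0,"tz": 0.3,"gripper": -1,"rx": 0,"ry": 0,"rz": 0},{"tx": -0.05,"ty": 0,"tz": 0.3,"gripper": -1,"rx": 0,"ry": 0,"rz": 0},{"tx": 0,"ty": 0,"tz": 0,"gripper": -1,"rx": 0,"ry": 0,"rz": 0}]'

```text
clock: 21.95
eef_pos: [560.2, -251.6, 98.0]
tcp_rot: [3.141, 0.001, 1.719]
contact_force: [-1.1, -0.3, 5.2]
opening: -0.002
```

Request:
move_arm --increments '[{"tx": 0,"ty": 0,"tz": 0.2,"gripper": -1,"rx": 0,"ry": 0,"rz": 0},{"tx": 0,"ty": 0,"tz": 0.2,"gripper": -1,"rx": 0,"ry": 0,"rz": 0},{"tx": 0,"ty": 0,"tz": 0,"gripper": -1,"rx": 0,"ry": 0,"rz": 0}]'

```text
clock: 22.25
eef_pos: [560.3, -252.1, 94.1]
tcp_rot: [3.141, 0.002, 1.719]
contact_force: [-1.1, -2.8, 3.4]
opening: 0.0
```

```bash
python3 hp.py; python3 ang.py
```

```text
22.25 TCP jig 181.5 0.1 94.1 F jig 2.6 -1.5 3.4
scene 209 [174.9   8.3  89.8] elev slope -0.03 from hinge 0.08 angle 0.98
side 41 [150.1  -6.2  92.5] elev slope 0.02 from hinge 0.17 angle 0.93
```

Request:
move_arm --increments '[{"tx": 0,"ty": 0,"tz": 0.15,"gripper": -1,"rx": 0,"ry": 0,"rz": 0},{"tx": 0,"ty": 0,"tz": 0.15,"gripper": -1,"rx": 0,"ry": 0,"rz": 0},{"tx": 0,"ty": 0,"tz": 0,"gripper": -1,"rx": 0,"ry": 0,"rz": 0}]'

```text
clock: 22.65
eef_pos: [560.2, -251.4, 90.6]
tcp_rot: [3.141, 0.0, 1.719]
contact_force: [1.0, -2.1, 2.3]
opening: 0.001
```

Request:
move_arm --increments '[{"tx": 0,"ty": 0,"tz": 0.15,"gripper": -1,"rx": 0,"ry": 0,"rz": 0},{"tx": 0,"ty": 0,"tz": 0,"gripper": -1,"rx": 0,"ry": 0,"rz": 0},{"tx": 0,"ty": 0,"tz": 0,"gripper": -1,"rx": 0,"ry": 0,"rz": 0}]'

```text
clock: 22.95
eef_pos: [559.6, -250.8, 88.8]
tcp_rot: [-3.141, -0.001, 1.719]
contact_force: [-0.2, 0.3, 0.1]
opening: 0.002
```

```bash
python3 hp.py; python3 ang.py
```

```text
22.95 TCP jig 180.1 -0.4 88.8 F jig -0.3 -0.1 0.1
scene 214 [176.5   7.7  81.9] elev slope -0.1 from hinge -0.01 angle 1.05
side 36 [151.5  -6.6  87.8] elev slope -0.11 from hinge 0.08 angle 1.06
```

Force fell to zero and the handle reads about 1.05, so it has snapped home. I'll back straight off and check.

Request:
move_arm --increments '[{"tx": 0,"ty": 0,"tz": -1,"gripper": -1,"rx": 0,"ry": 0,"rz": 0},{"tx": 0,"ty": 0,"tz": -3,"gripper": -1,"rx": 0,"ry": 0,"rz": 0},{"tx": 0,"ty": 0,"tz": -4,"gripper": -1,"rx": 0,"ry": 0,"rz": 0},{"tx": 0,"ty": 0,"tz": -4,"gripper": -1,"rx": 0,"ry": 0,"rz": 0},{"tx": 0,"ty": 0,"tz": -4,"gripper": -1,"rx": 0,"ry": 0,"rz": 0},{"tx": 2,"ty": 0,"tz": -3,"gripper": -1,"rx": 0,"ry": 0,"rz": 0},{"tx": 4,"ty": 0,"tz": 0,"gripper": -1,"rx": 0,"ry": 0,"rz": 0},{"tx": 4,"ty": 0,"tz": 0,"gripper": -1,"rx": 0,"ry": 0,"rz": 0},{"tx": 2,"ty": 0,"tz": 0,"gripper": -1,"rx": 0,"ry": 0,"rz": 0},{"tx": 0,"ty": 0,"tz": 0,"gripper": -1,"rx": 0,"ry": 0,"rz": 0},{"tx": 0,"ty": 0,"tz": 0,"gripper": -1,"rx": 0,"ry": 0,"rz": 0}]'

```text
clock: 24.15
eef_pos: [542.5, -132.6, 280.1]
tcp_rot: [3.141, 0.001, 1.72]
contact_force: [-0.2, -0.1, -0.1]
opening: 0.001
```

```bash
python3 hp.py; python3 ang.py; python3 chk.py w10
python3 - <<'E'
from h import *
out=[]
for c in ['scene','side']:
    M=model(c); im,d=r.grab_frame(c)
    p=pix(M,[[533,-90,40]])[0].astype(int); out.append(cv2.resize(im[max(p[1]-50,0):p[1]+50,p[0]-55:p[0]+55],(400,364),interpolation=3))
save('c10',np.hstack(out))
E
```

```text
24.15 TCP jig 60.7 0.2 280.1 F jig 0.0 -0.2 -0.1
scene 227 [178.    7.7  82.7] elev slope -0.11 from hinge -0.0 angle 1.06
side 48 [162.9  -5.7  87.5] elev slope -0.08 from hinge 0.06 angle 1.03
24.3 [ 542.5 -133.5  279.4] [-0.5 -1.   0.4]
bar top, jig frame 2097 [-57.6   1.2  52.8] [[-87.4 -23.4  50.5]
 [-15.3  24.6  54.8]] ((-51.114479064941406, 0.5878238677978516), (48.37761688232422, 73.3868408203125), 89.17079162597656)
red 7 [120.9  -7.1 120.4] [[ 72.5 -31.   82.1]
 [130.3   5.3 327.3]]
```

View pics/c10.png

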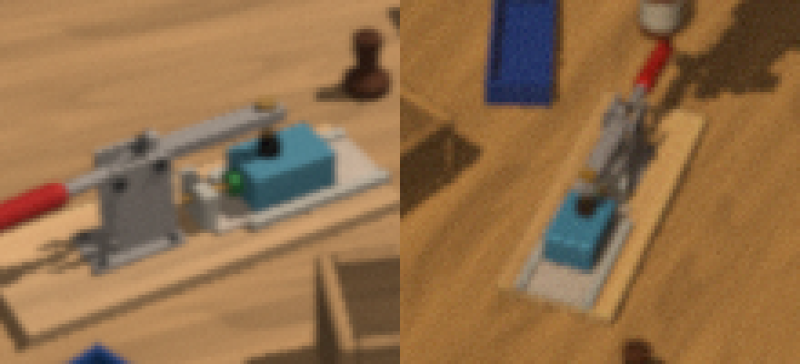

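View pics/w10.png

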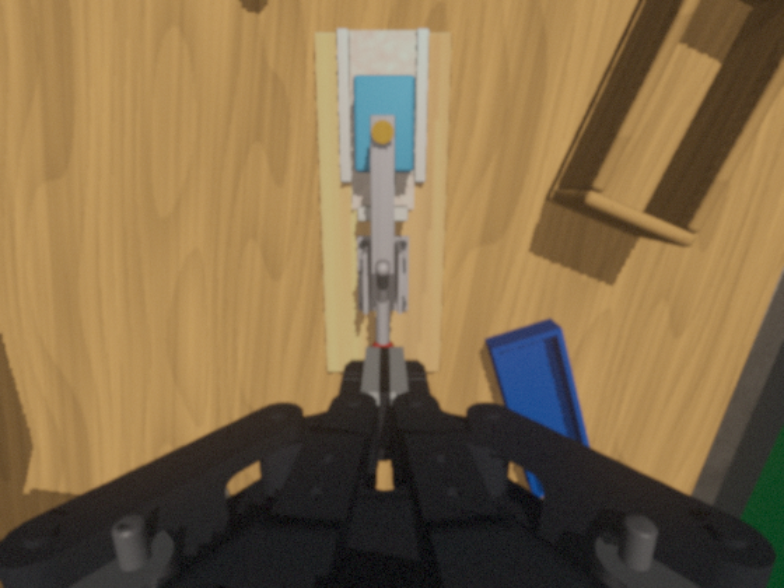

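The pad is down on the bar (left half, about 268,145), the bar is against the green bumper (235,182), and the handle is just below level. The arm is well clear, so I'm handing in.

```bash
python3 -c "
from rig import r
print(r.sign_off())"
```

```text
the job is handed in; nothing more can be done
None
```

The blue bar is clamped in the jig, butted against the green bumper, and I handed the job in at about 24 s of the 53 s allowed.

- **Placing:** I laid the bar on the bed and slid it along until the bumper pushed back. Contact started at jig x ≈ −15, as the camera had suggested. I pressed to about 7 N (roughly 1.5 mm of give).
- **Letting go:** I eased back to about 1–2 N before opening the fingers, so the bumper would not kick the bar away. The bumper may therefore be almost fully relaxed now, with the bar just touching it.
- **Clamping:** I pushed the handle down along its arc with shut fingers. The highest reading, taken between steps, was about 6 N at the grip, a little below the 8–13 N described. The force then fell to zero as the handle snapped home.

**Last checks:**
- The handle measured 1.03 and 1.06 rad from the two fixed cameras (home is 1.04).
- The pad is on the bar, which lies flat and square between the rails with its top at 53 mm and its front face at x ≈ −15.
- The gripper is clear of everything, with no contact force.
- I saw nothing else disturbed in the areas pictured, but I did not re-measure every bystander.
- The small gap or give at the bumper is finer than the cameras' 1–2 mm, so that part rests on the force reading and the picture. I could not measure the pad's pressing force.

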